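Locate a bar under the drill press with the sprung centre and hold it for clamping

ROBOT

A 7-joint arm with a two-finger parallel gripper is mounted at the origin on a cart in front of the work surface, level with it; the furniture and walls round the work are solid. World frame = base frame: x ahead of the robot, y to its left, z up, the work surface at z = 0. Lengths are in m, angles in rad, forces in N, time in s.
With the tool pointing down it reaches from about 0.425 to 0.95 m from the base axis. Payload 4.7 kg.
Tool frame: the origin (TCP) lies between the finger pads; the fingertips stand 25 mm ahead of it and the grasp point (between the pads) lies 6 mm ahead of it; x points along the fingers, z is the direction in which the jaws open and shut, and the axes are right-handed (so a half turn about x gives the same grasp; the last joint's range is limited). The gripper opens to 85 mm and grips with 20 to 120 N. Pads are 22 mm wide; open, the fingers measure 114 mm over their backs; the gripper's body (76 mm by 85 mm) begins 54 mm behind the grasp point. The pads swing forward as they close: fully open they stand 13 mm farther back than shut.
Start: joints at [1.152, 0.469, -0.049, 1.532, 0.024, 1.141, -0.082], TCP at [0.257, -0.624, 0.256] pointing down, gripper open.
Joint ranges: [-2.59, 2.59], [-0.33, 1.99], [-1.39, 1.29], [0.1, 2.45], [-1.04, 4.18], [0.21, 1.99], [-2.66, 2.66]. Speed limits (rad/s): [2.57, 2.57, 3.14, 3.14, 3.14, 3.14, 3.14].

INTERFACE

Orientations are given as a 3x3 rotation matrix whose columns are the frame's x, y, z axes.
In Python, from rig import * gives the robot as it stands. Calls block until the motion is done:
- movep(position, orientation): joint-space move of the TCP to a pose.
- move_l(position, attitude=None, feed=0.15, until_force=None): straight line of the TCP; attitude=None keeps the orientation; feed is the mean speed in m/s. With until_force (N) it stops when the force on the tool has changed by that much, and returns True; else False.
- move_joints(angles): joint-space move.
- command_gripper(opening, newtons=None): finger opening in m; newtons is the grip in N (None keeps the last); returns when the fingers have stopped.
- sleep(seconds).
- inverse_kinematics(position, orientation): joint angles nearest the present ones, or None.
- sense(): the state.
- camera(name): name is "side" or "top" or "wrist"; returns (picture, depth): 400x640x3 uint8, red, green, blue; 400x640 float32, m along the optical axis (not along the pixel's ray), 0 where there is no reading.
- camera_params(name): a dict with "K" (3x3 intrinsics, pixels), "position" and "rotation" of the camera in the world; the wrist camera has in their place "tool_from_camera" (4x4, takes a point from camera to tool coordinates, whose origin is the TCP and whose axes are the tool frame's). Camera axes: x right, y down, z forward; pixel columns grow to the right and rows downward; lengths in m; the calibration is good to about 2 mm. A picture is of the moment at which its call begins: read the wrist's pose just before it. camera_params takes no time and is no camera call.
A pose or a line that the arm cannot do raises Unreachable and nothing moves.
- finish_job(): hands the job in, once; it reports no verdict.
The state is a dict: "time_s": time; "joint_pos": joint angles; "qd": joint speeds; "joint_efforts": joint torques, N m; "position": TCP position; "tcp_rot": TCP orientation; "wrist_force": force on the tool from outside, world axes, zero at the start; "ft_torque": the same for the moment, N m; "finger_gap": finger opening in m.
Only numpy, scipy, OpenCV 4.12 (cv2) and the standard library are available. Lean on these libraries where they do the work, as an engineer would, in place of code of your own. Each camera call takes 0.05 s, during which the arm holds its last target.

TASK

I want to clamp the aluminium bar down for drilling. Lay it flat on the drill press table with its long edge against the fence and its large pilot hole under the sprung centre in the chuck, let go of it, then press the feed lever down by its front knob until the centre sits in the hole and is pushed about half-way (6 mm) back into its holder against its spring. Finish while still holding the lever there, so that I can tighten the clamps, and leave the other things on the bench where they lie.

Things in the scene. Friction and masses are not known exactly. Their poses are not given: they have to be found in the camera images.
- drill_press: Small grey bench drill press, fixed, 260 mm tall, yaw varies. Origin: on the spindle axis at bench height; x points from the operator to the column behind, y to the operator's left, z up. Steel table: top 24 mm above the bench, 180 mm wide (90 mm to either side of the spindle axis), from 68 mm in front of that axis to 44 mm behind it.
- fence_face (a point): Foot of the front face of the fence (at its middle): aluminium angle across the table, 20 mm high, 136 mm long along the press's y, face 16.5 mm behind the spindle axis, so the middle line of a 32 mm wide bar against it is under the spindle.
- head_front (a point): Middle of the lower front edge of the head, 31 mm in front of the spindle axis and 118 mm above the bench. Head and belt guard are 84 mm wide and reach back to the column; below hangs the 38 mm chuck, down to 82 mm. So slide the bar in from the front, low, with the hand to the left of the head (the feed lever is on the right).
- centre_tip (a point): Point of the sprung centre, a steel 60 degree cone 17 mm across on a 13 mm shank under the chuck. With the lever up it is 56 mm above the bench, on the spindle axis, 16 mm above a bar on the table. It goes down with the quill and is pushed back up by what it meets.
- spring_centre (a joint): How far the sprung centre is pushed back up into its holder, m: 0 free, 0.012 bottomed. Spring: 2 N preload plus 0.65 N per mm (about 6 N half-way, at 0.006). A dark ring round the shank reaches the holder's mouth at 0.006.
- quill (a joint): Travel of quill and chuck downward, m: 0 up, at most 0.045. Geared to the lever: 45 mm per rad.
- feed_lever (a joint): Feed lever, rad: 0 up (rest), at most 1.0; grows as the front arm is pressed down; a spring brings it back up. Holding takes 3 to 8 N at the knob. With the bar on the table under the centre, the point reaches its top face at 0.36, the cone seats about 8 mm deep in the hole at about 0.54, is half pushed back at about 0.67 and bottomed at 0.80.
- lever_axis (a point): Point on the feed lever's turning axis, which runs along the press's y: 20 mm behind the spindle axis, 90 mm to its right, 165 mm above the bench; it lies in the plane in which the knob swings.
- lever_knob (a point): Centre of the black ball knob, 32 mm across, on the front (longest) arm of the three-armed feed lever right of the head, 155 mm from lever_axis. At lever angle a the arm points forward (press's -x) and 0.25 - a rad above level: at rest 130 mm in front of the spindle axis, 203 mm above the bench. Press it down from above with shut fingers.
- bar_centre (a point): Centre (half-way up) of the loose aluminium flat bar, 32 x 200 x 16 mm, 0.28 kg; x along its width, y along its length, z up. Starts flat on the bench, hole end (-y) roughly to the right. On the drill table its centre is 32 mm above the bench, hole end to the right. Two 6 mm holes near the +y end. Taken 50 mm to +y of the centre, the hand is 115 mm from the hole.
- bar_hole (a point): Middle of the mouth, at the bar's top face, of the large 12.5 mm pilot hole right through the bar, 65 mm from the bar's centre toward its -y end. The cone centres the bar by itself if the hole is within about 3 mm of the spindle axis.
- pliers: Bystander: red-handled pliers lying on the bench, 185 mm long; leave alone.
- brush: Bystander: flat paint brush with a red handle, 184 mm long; leave alone.
- ratchet: Bystander: steel ratchet handle, 195 mm long; leave alone.
- pine_offcut: Bystander: small block of pine, 42 x 90 x 30 mm; leave alone.
- hex_bolt: Bystander: hexagon bolt lying on the bench, 78 mm long; leave alone.
- bench_vice: Obstacle: red bench vice fixed at the front left edge of the bench; origin at its middle, just below bench height. Its jaws stand 155 mm above the bench, 53 mm to either side in y, from 135 to 25 mm in front of (-x) the origin; its slide, 40 mm wide and 85 mm high, reaches 60 mm behind the origin.

How it is judged:
By the outcome, as a careful person would: the job done as asked, in the order asked, and still so for the second after the job is handed in, while the arm keeps its last pose, push and grip.
It also fails if it takes over 61 s, if anything falls off the work surface, if the arm or the gripper's body presses on something with over 40 N, if the wrist force passes 120 N, or if a joint passes its speed limit or range.

## Working session

There is one attempt and no reset: what is moved stays moved. The work goes in short steps, each a Python script; the robot and the scene stay as the last script left them, time stands still between calls to the robot, and variables do not carry over. Pictures are saved under pics/ and viewed, and the job is handed in when it is done.

```bash
mkdir -p pics; ls; python3 - <<'E'
from rig import *
import cv2, numpy as np
s=sense(); print(s['time_s'],s['position'],s['tcp_rot'],s['finger_gap'])
for n in ['top','side','wrist']:
    p,d=camera(n); cv2.imwrite(f'pics/{n}0.png',p[:,:,::-1]); np.save(f'pics/{n}0.npy',d)
    print(n,camera_params(n))
E
```

```text
pics
0.0 [ 0.25630193 -0.62388329  0.25526966] [[-7.94852887e-04  9.24968578e-01  3.80042759e-01]
 [ 1.75472729e-03  3.80043584e-01 -9.24966916e-01]
 [-9.99998145e-01 -6.83412207e-05 -1.92514635e-03]] 0.08570372131960967
top {'K': array([[489.72581197,   0.        , 318.38918749],
       [  0.        , 489.72581197, 198.69113044],
       [  0.        ,   0.        ,   1.        ]]), 'position': array([-0.23562987, -0.1939663 ,  1.232914  ]), 'rotation': array([[ 0.14976718, -0.80063328,  0.58013459],
       [-0.98871205, -0.12381174,  0.08437494],
       [ 0.00427408, -0.58622266, -0.81013871]])}
side {'K': array([[458.75932938,   0.        , 320.28826625],
       [  0.        , 458.75932938, 203.70544385],
       [  0.        ,   0.        ,   1.        ]]), 'position': array([ 0.63867125, -1.41544056,  0.67646374]), 'rotation': array([[ 0.99776459,  0.0077795 , -0.06637246],
       [ 0.06438666, -0.37785208,  0.92362447],
       [-0.01789363, -0.92583329, -0.37750833]])}
wrist {'K': array([[318.02722992,   0.        , 320.18749589],
       [  0.        , 318.02722992, 201.75905611],
       [  0.        ,   0.        ,   1.        ]]), 'tool_from_camera': array([[ 1.38661235e-03, -3.08032655e-01,  9.51374774e-01,
        -1.17184166e-01],
       [ 3.67950524e-04, -9.51375467e-01, -3.08033416e-01,
         7.97102235e-02],
       [ 9.99998971e-01,  7.77181786e-04, -1.20584820e-03,
        -4.72756478e-05],
       [ 0.00000000e+00,  0.00000000e+00,  0.00000000e+00,
         1.00000000e+00]])}
```

View pics/top0.png

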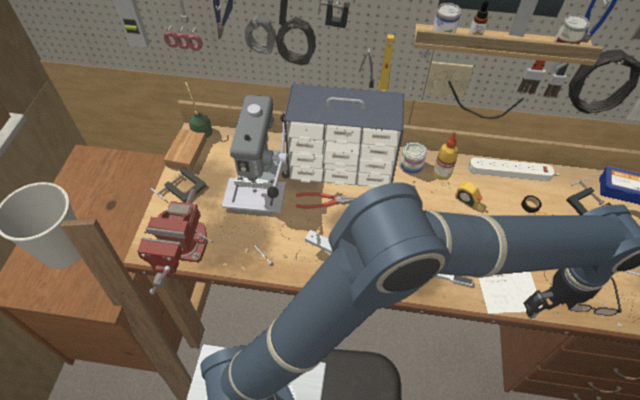

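View pics/side0.png

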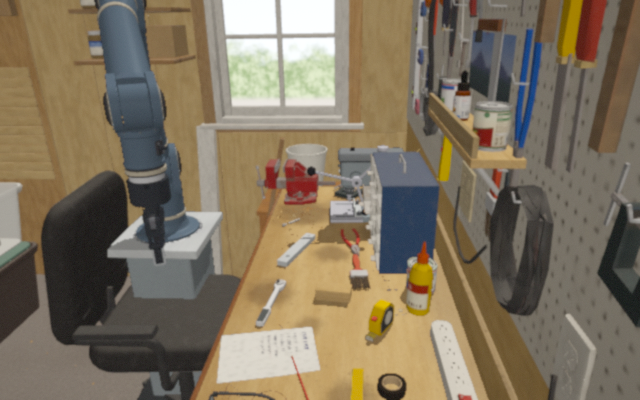

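View pics/wrist0.png

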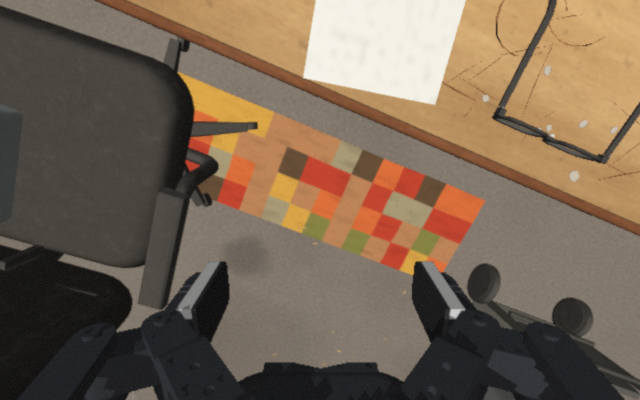

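The top view shows the press at about (255,160), its table at (255,195), the vice at (175,240) and the bar end at (318,243), partly hidden by the arm. The side view shows the whole bar around (296,250). I'll enlarge both.

```bash
cat > h.py <<'E'
import cv2, numpy as np
from rig import *
def crop(img,x0,y0,x1,y1,k,name):
    c=cv2.resize(img[y0:y1,x0:x1],None,fx=k,fy=k,interpolation=cv2.INTER_CUBIC); cv2.imwrite(name,c)
def ray(cp,u,v,s=None):
    K=cp['K']; r=np.array([(u-K[0,2])/K[0,0],(v-K[1,2])/K[1,1],1.])
    return r
def pose(cp,s=None):
    if 'position' in cp: return np.array(cp['rotation']),np.array(cp['position'])
    T=cp['tool_from_camera']; R=np.array(s['tcp_rot']); 
    return R@T[:3,:3], R@T[:3,3]+np.array(s['position'])
def atz(cp,u,v,z,s=None):
    R,p=pose(cp,s); d=R@ray(cp,u,v); return p+d*(z-p[2])/d[2]
def atd(cp,u,v,D,s=None):
    R,p=pose(cp,s); return p+R@ray(cp,u,v)*D
def proj(cp,X,s=None):
    R,p=pose(cp,s); c=R.T@(np.array(X)-p); q=cp['K']@c; return q[:2]/q[2]
E
python3 - <<'E'
from h import *
t=cv2.imread('pics/top0.png'); s=cv2.imread('pics/side0.png')
crop(t,130,80,350,280,3.6,'pics/top0c.png'); crop(s,240,130,440,320,4,'pics/side0c.png')
E
```

```text
(no output)
```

View pics/top0c.png

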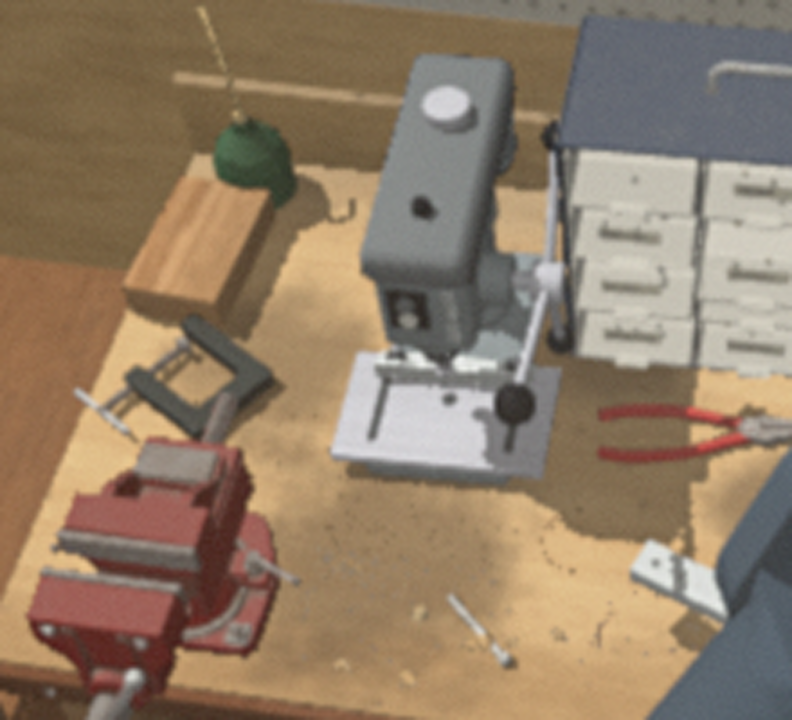

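View pics/side0c.png

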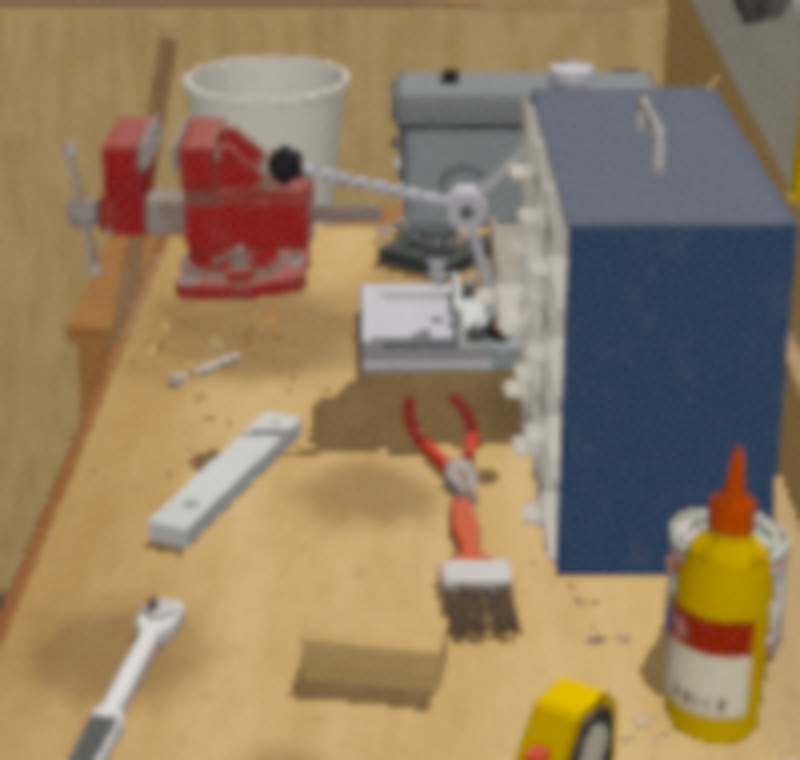

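```bash
python3 - <<'E'
from h import *
np.set_printoptions(precision=4,suppress=True)
t=camera_params('top'); s=camera_params('side')
T=lambda u,v,z: atz(t,130+(u-1.3)/3.6,80+(v-1.3)/3.6,z)[:2]
S=lambda u,v,z: atz(s,240+(u-1.5)/4,130+(v-1.5)/4,z)[:2]
print('table FL,FR,BR,BL'); 
for q in [(332,456),(543,474),(562,368),(361,352)]: print(T(*q,.024))
print('knob',T(515,404,.203),'side',S(286,164,.203))
print('bar top corners');
for q in [(150,521),(187,528),(301,418),(268,411),(190,505)]: print(S(*q,.016))
print('bar top view far corners');
for q in [(650,541),(631,575),(725,617)]: print(T(*q,.016))
print('bolt',[T(*q,.005) for q in [(450,597),(510,663)]],'vice jaw corners',[T(*q,.155) for q in [(42,572),(185,592),(62,535),(198,555),(140,450),(215,455)]])
E
```

```text
table FL,FR,BR,BL
[0.5577 0.2149]
[0.5667 0.037 ]
[0.6786 0.0424]
[0.6692 0.2191]
knob [0.5054 0.035 ] side [0.5062 0.033 ]
bar top corners
[ 0.4236 -0.2391]
[ 0.4523 -0.2485]
[ 0.5218 -0.0637]
[ 0.4935 -0.0513]
[ 0.4499 -0.2138]
bar top view far corners
[ 0.5204 -0.0604]
[ 0.4862 -0.0505]
[ 0.4594 -0.1303]
bolt [array([0.4503, 0.0912]), array([0.3991, 0.0313])] vice jaw corners [array([0.3424, 0.3477]), array([0.342 , 0.2421]), array([0.3744, 0.3446]), array([0.373 , 0.2425]), array([0.4552, 0.3136]), array([0.4593, 0.2569])]
```

The table corners give the spindle axis at about (0.630, 0.129) with yaw about 0.045. Knob positions from both cameras agree with that. The bar centre is about (0.473, -0.151), its length measures 199 mm and its yaw is about -0.36. Next I'll check the vice extents and look with the wrist camera from above the bar.

```bash
cat >> h.py <<'E'
def Rj(yaw):
    z=np.array([np.cos(yaw),np.sin(yaw),0]); x=np.array([0,0,-1.]); return np.stack([x,np.cross(z,x),z],1)
def snap(n,name):
    s=sense(); p,d=camera(n); p=p[:,:,::-1].copy(); cv2.imwrite(name+'.png',p); np.savez(name+'.npz',d=d,pos=s['position'],R=s['tcp_rot']); return p,d,s
E
python3 - <<'E'
from h import *
np.set_printoptions(precision=4,suppress=True)
t=camera_params('top'); d=np.load('pics/top0.npy')
vs=[]
for v in range(180,280):
  for u in range(130,215):
    if d[v,u]>0: vs.append(atd(t,u,v,d[v,u]))
vs=np.array(vs)
m=(vs[:,2]>.02)&(vs[:,0]>.3)&(vs[:,0]<.75)&(vs[:,1]<.36)
for x in np.arange(.32,.72,.02):
  k=vs[m&(abs(vs[:,0]-x)<.01)]
  if len(k): print(round(x,2),'y',k[:,1].min(),k[:,1].max(),'z',k[:,2].max(), k[k[:,2]>.07][:,1].min() if (k[:,2]>.07).any() else '')
yaw=-.358; c=np.array([.4728,-.1507]); dr=np.array([.35,.937])
g=c+.05*dr
movep([*g,.18],Rj(yaw)); s=sense(); print(s['time_s'],s['position'],s['joint_pos'])
command_gripper(.060,40)
snap('wrist','pics/w1'); snap('side','pics/s1'); snap('top','pics/t1'); print(sense()['time_s'])
E
```

```text
0.32 y 0.24634589587805583 0.35066996550144836 z 0.15600902869012634 0.24634589587805583
0.34 y 0.24624110535799393 0.3516532077605834 z 0.1574567200039374 0.24624110535799393
0.36 y 0.25104756231364506 0.3286701173945491 z 0.1499772154372352 0.25104756231364506
0.38 y 0.23598309701052445 0.3525529016250758 z 0.1560303376330019 0.24730982412613356
0.4 y 0.24257571965815694 0.35212407510526667 z 0.15613810491848867 0.24732686912080554
0.42 y 0.19952052197071557 0.34960485111992845 z 0.1539745524361238 0.24861385216294557
0.44 y 0.22173424156010357 0.3343688028559463 z 0.14395786201692196 0.2599799319798062
0.46 y 0.25969733073791756 0.33551221619862737 z 0.12813347651166107 0.25969733073791756
0.48 y 0.26009442897386437 0.3339890066489416 z 0.12619280370704855 0.26040470282044526
0.5 y 0.2596223261092627 0.33460365061665465 z 0.10840775445422746 0.25982072105785786
0.52 y 0.29185702614768305 0.30728113787652755 z 0.07651542991423255 0.29185702614768305
0.54 y 0.29148979913690914 0.3115100053292488 z 0.07892778792628263 0.29212666766313355
0.56 y 0.2910783097233231 0.3083491729888844 z 0.08356227746071365 0.29152537036056075
0.58 y 0.2931496493888349 0.35236625073275807 z 0.07671899848104524 0.2958809083212978
0.6 y 0.33373177378695407 0.3571289112213534 z 0.02211538748370634 
0.62 y 0.30126450138708905 0.3186890711926107 z 0.022123518859428204 
0.64 y 0.3066881950437176 0.32761157445430655 z 0.026729572461203555 
2.2167 [ 0.4904 -0.1053  0.18  ] [ 0.5516  0.3203 -0.5104  1.9981  0.203   0.8718 -0.4291]
2.7417
```

View pics/w1.png

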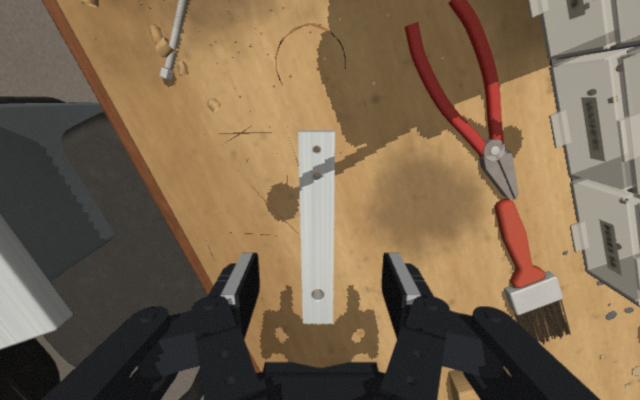

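View pics/t1.png

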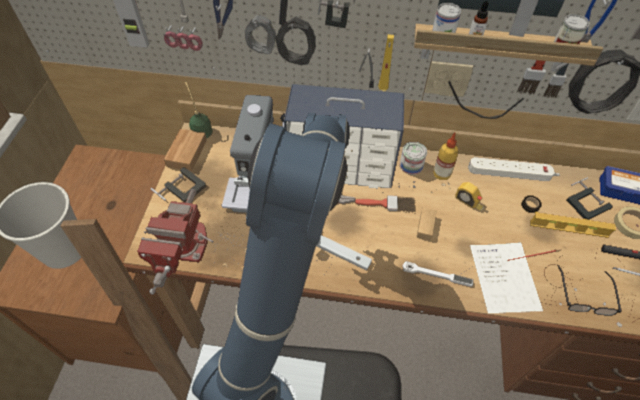

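The wrist view shows the whole bar between the open fingers: the big hole at (318,294), the small holes at (317,149) and (317,175), and no obstacles around it. I'll refine the bar position here and check how far back the vice slide reaches.

```bash
python3 - <<'E'
from h import *
np.set_printoptions(precision=4,suppress=True)
w=cv2.imread('pics/w1.png'); crop(w,270,115,370,335,2.7,'pics/w1c.png')
t=camera_params('top'); d=np.load('pics/top0.npy')
for v in range(176,206,2):
  print(v,[ (u,)+tuple(np.round(atd(t,u,v,d[v,u]),3)) for u in range(186,204,3)])
f=np.load('pics/w1.npz'); cp=camera_params('wrist'); s={'position':f['pos'],'tcp_rot':f['R']}
P=np.array([atz(cp,u,v,.016,s)[:2] for u,v in [(298.5,131.5),(334.5,131),(333.5,323.5),(302.5,324),(318,294),(317,149.5),(317,175)]]); print(P)
print(P[:4].mean(0), P[4]-P[5])
E
```

```text
176 [(186, np.float64(0.664), np.float64(0.363), np.float64(0.01)), (189, np.float64(0.66), np.float64(0.351), np.float64(0.017)), (192, np.float64(0.664), np.float64(0.343), np.float64(0.014)), (195, np.float64(0.664), np.float64(0.333), np.float64(0.016)), (198, np.float64(0.677), np.float64(0.33), np.float64(-0.001)), (201, np.float64(0.678), np.float64(0.32), np.float64(0.0))]
178 [(186, np.float64(0.658), np.float64(0.362), np.float64(0.007)), (189, np.float64(0.658), np.float64(0.352), np.float64(0.009)), (192, np.float64(0.652), np.float64(0.338), np.float64(0.019)), (195, np.float64(0.655), np.float64(0.33), np.float64(0.017)), (198, np.float64(0.658), np.float64(0.321), np.float64(0.016)), (201, np.float64(0.672), np.float64(0.319), np.float64(-0.002))]
180 [(186, np.float64(0.657), np.float64(0.364), np.float64(-0.002)), (189, np.float64(0.653), np.float64(0.351), np.float64(0.005)), (192, np.float64(0.65), np.float64(0.339), np.float64(0.012)), (195, np.float64(0.645), np.float64(0.326), np.float64(0.02)), (198, np.float64(0.649), np.float64(0.318), np.float64(0.017)), (20
[... 4190 characters left out ...]
t64(-0.001)), (198, np.float64(0.581), np.float64(0.302), np.float64(-0.004)), (201, np.float64(0.58), np.float64(0.291), np.float64(-0.0))]
204 [(186, np.float64(0.499), np.float64(0.291), np.float64(0.101)), (189, np.float64(0.499), np.float64(0.282), np.float64(0.103)), (192, np.float64(0.502), np.float64(0.274), np.float64(0.101)), (195, np.float64(0.505), np.float64(0.267), np.float64(0.098)), (198, np.float64(0.572), np.float64(0.299), np.float64(-0.002)), (201, np.float64(0.569), np.float64(0.287), np.float64(0.004))]
[[ 0.4915 -0.0481]
 [ 0.5209 -0.0587]
 [ 0.4523 -0.2467]
 [ 0.4213 -0.2357]
 [ 0.4497 -0.207 ]
 [ 0.501  -0.0683]
 [ 0.4929 -0.0899]]
[ 0.4715 -0.1473] [-0.0513 -0.1386]
```

View pics/w1c.png

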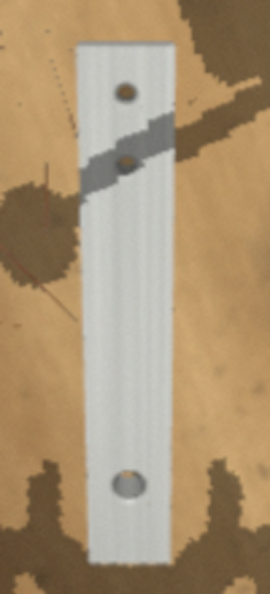

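```bash
python3 - <<'E'
from h import *
p=cv2.imread('pics/s1.png'); crop(p,250,130,430,280,4.4,'pics/s1c.png')
E
```

```text
(no output)
```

View pics/s1c.png

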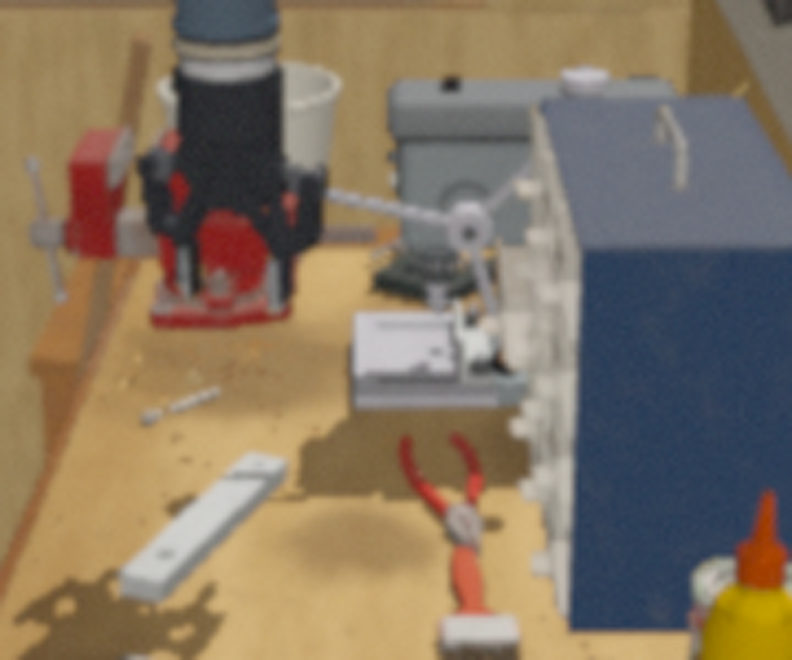

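```bash
python3 - <<'E'
from h import *
np.set_printoptions(precision=4,suppress=True)
yaw=-.355; c=np.array([.472,-.148]); dr=np.array([-np.sin(yaw),np.cos(yaw)])
g=c+.05*dr; print(g)
move_l([*g,.10],Rj(yaw),feed=.2)
print(move_l([*g,.025],feed=.1,until_force=8), sense()['position'],sense()['wrist_force'])
command_gripper(.02,80); s=sense(); print(s['finger_gap'],s['wrist_force'],s['position'])
move_l([*g,.12],feed=.2)
s=sense(); print(s['finger_gap'],s['wrist_force'],s['ft_torque'],s['time_s'])
snap('wrist','pics/w2')
for p,y in [([.40,.05,.33],.0),([.53,.215,.35],.045),([.53,.215,.10],.045),([.54,.215,.06],.045),([.61,.222,.06],.045)]:
    q=inverse_kinematics(p,Rj(y)); print(p,q)
E
```

```text
[ 0.4894 -0.1011]
False [ 0.4899 -0.1011  0.0255] [ 0.6269  0.8973 -0.3594]
0.030184278112035893 [-0.6316 -0.3942  5.251 ] [ 0.4898 -0.1012  0.0259]
0.0300395894571082 [ 0.3632  0.8806 -2.5954] [ 0.1201 -0.0651  0.0178] 5.1917
[0.4, 0.05, 0.33] [ 0.5641 -0.0248 -0.7595  1.987  -0.0186  1.1727 -0.188 ]
[0.53, 0.215, 0.35] [ 0.1555  0.3261 -0.7925  1.6236  0.2395  1.2927 -0.6319]
[0.53, 0.215, 0.1] [-0.0146  0.5597 -0.5919  1.8976  0.4212  0.8102 -0.7871]
[0.54, 0.215, 0.06] [-0.0383  0.6257 -0.5574  1.8974  0.4711  0.7513 -0.8175]
[0.61, 0.222, 0.06] [-0.0288  0.7113 -0.5581  1.7297  0.4823  0.8411 -0.7613]
```

View pics/w2.png

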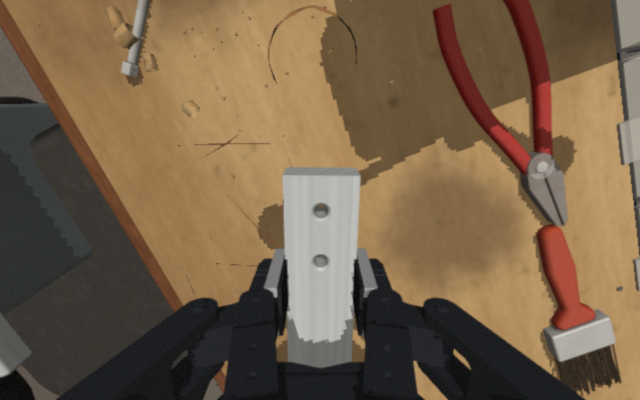

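The bar is lifted and square in the fingers, with its end edge at row ~170 and the small holes at (321,211) and (320,261). Now I'll compute its pose in the hand, including sag and hole offset.

```bash
python3 - <<'E'
from h import *
np.set_printoptions(precision=4,suppress=True)
cp=camera_params('wrist'); T=cp['tool_from_camera']
d=np.load('pics/w2.npz')['d']
def tool(u,v):
    return T[:3,:3]@(ray(cp,u,v)*d[v,u])+T[:3,3]
pts=np.array([tool(u,v) for v in range(182,325,3) for u in range(297,348,3) if d[v,u]>0])
med=np.median(pts[:,0]); pts=pts[abs(pts[:,0]-med)<.006]
A=np.c_[pts[:,1:],np.ones(len(pts))]; co=np.linalg.lstsq(A,pts[:,0],rcond=None)[0]; print('x=a*y+b*z+c',co,np.std(pts[:,0]-A@co))
def onplane(u,v):
    r=T[:3,:3]@ray(cp,u,v); o=T[:3,3]; # x=a y+b z+c
    k=(co[0]*o[1]+co[1]*o[2]+co[2]-o[0])/(r[0]-co[0]*r[1]-co[1]*r[2]); return o+k*r
for q in [(321,211),(320,261),(284.5,175),(359,174.5),(288,330),(357,330)]: print(q,onplane(*q))
E
```

```text
x=a*y+b*z+c [-0.0063 -0.0043  0.0106] 0.0007345038787495476
(321, 211) [0.0103 0.0343 0.0007]
(320, 261) [0.0105 0.0104 0.0002]
(284.5, 175) [ 0.0103  0.0499 -0.0143]
(359, 174.5) [0.0102 0.0502 0.0162]
(288, 330) [ 0.0108 -0.0273 -0.0153]
(357, 330) [ 0.0107 -0.0271  0.0182]
```

```bash
python3 - <<'E'
from h import *
np.set_printoptions(precision=4,suppress=True)
movep([.45,.0,.33],Rj(-.15))
movep([.543,.212,.33],Rj(.045)); print(sense()['time_s'])
move_l([.543,.212,.17],feed=.2)
snap('wrist','pics/w3'); snap('side','pics/s3'); print(sense()['time_s'],sense()['finger_gap'],sense()['position'])
p=cv2.imread('pics/s3.png'); crop(p,250,130,430,280,4.4,'pics/s3c.png')
E
```

```text
7.1083
8.1583 0.029885398265580374 [0.5439 0.2124 0.1717]
```

View pics/w3.png

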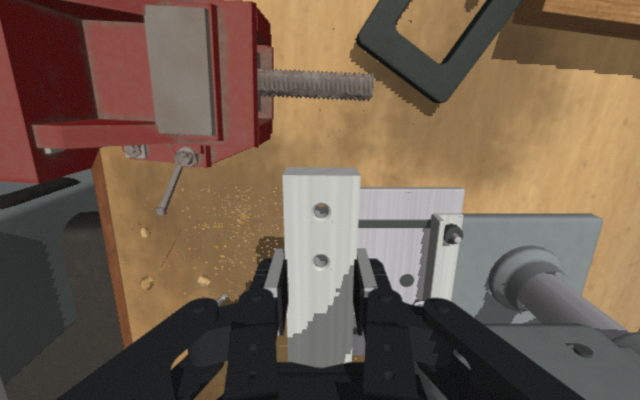

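View pics/s3c.png

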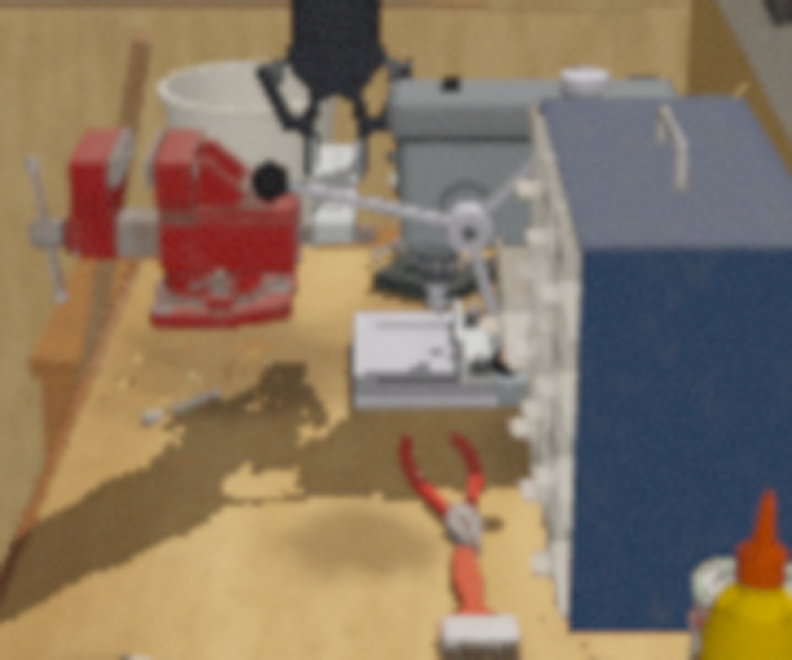

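The wrist view shows the table's back-left corner at (463,188), its left edge along row 188, the fence's end at about (436–463,214) and the vice screw's end at (373,85). I'll enlarge to measure.

```bash
python3 - <<'E'
from h import *
w=cv2.imread('pics/w3.png'); crop(w,345,170,505,310,5,'pics/w3c.png')
E
```

```text
(no output)
```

View pics/w3c.png

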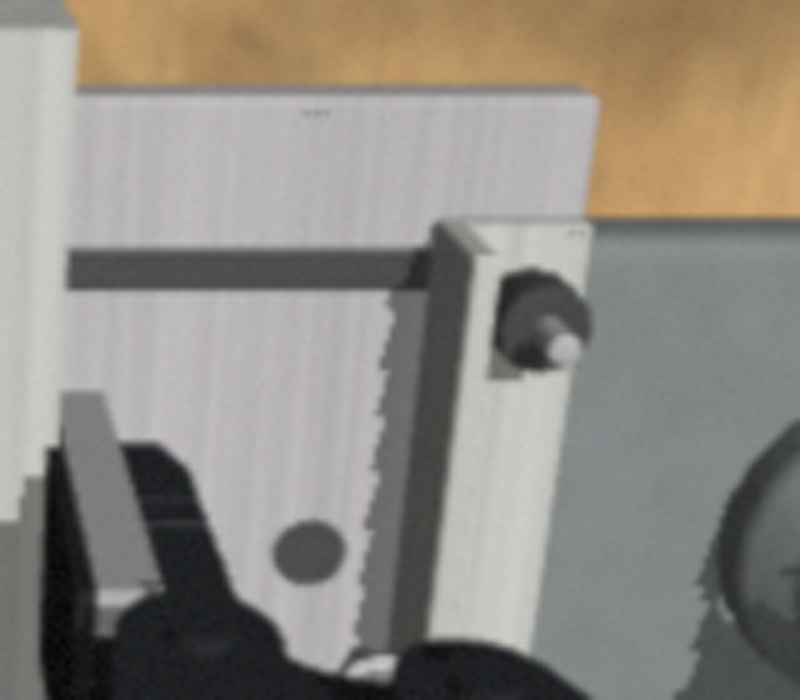

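```bash
python3 - <<'E'
from h import *
np.set_printoptions(precision=4,suppress=True)
cp=camera_params('wrist'); f=np.load('pics/w3.npz'); s={'position':f['pos'],'tcp_rot':f['R']}
W=lambda u,v,z: atz(cp,345+(u-2)/5,170+(v-2)/5,z,s)
a=W(80,95,.024);b=W(598,98,.024);c1=W(434,225,.024);c2=W(391,640,.024);h=W(310,552,.024);t=W(472,258,.044);t2=W(428,640,.044)
for n,q in zip('left edge,BLcorner,fencefootL,fencefoot2,tablehole,fencetopL,fencetop2'.split(','),[a,b,c1,c2,h,t,t2]): print(n,q)
e=(b-a)[:2]; print('yaw edge',np.arctan2(e[1],e[0])); e=(c1-c2)[:2]; print('yaw fence',np.arctan2(-e[0],e[1])); e=(t-t2)[:2]; print('yaw fence top',np.arctan2(-e[0],e[1]))
for y in (.03,.045,.06):
  R=np.array([[np.cos(y),-np.sin(y)],[np.sin(y),np.cos(y)]])
  print(y,'spindle from BL',b[:2]-R@[.044,.09],'foot',c1[:2]-R@[.0165,.068],'top',t[:2]-R@[.0165,.068])
print('vice screw', atz(cp,373,85,.08,s))
d=f['d']; 
for u,v in [(440,190),(430,200),(455,300)]: print(u,v,atd(cp,u,v,d[v,u],s))
E
```

```text
left edge [0.5794 0.2198 0.024 ]
BLcorner [0.6689 0.2232 0.024 ]
fencefootL [0.6441 0.1987 0.024 ]
fencefoot2 [0.6488 0.1132 0.024 ]
tablehole [0.6306 0.1319 0.024 ]
fencetopL [0.6435 0.2002 0.044 ]
fencetop2 [0.6473 0.1269 0.044 ]
yaw edge 0.03795647191532808
yaw fence 0.05464241127633984
yaw fence top 0.05183245667589515
0.03 spindle from BL [0.6277 0.1319] foot [0.6297 0.1302] top [0.629  0.1317]
0.045 spindle from BL [0.629  0.1313] foot [0.6307 0.13  ] top [0.63   0.1315]
0.06 spindle from BL [0.6304 0.1307] foot [0.6317 0.1298] top [0.6311 0.1313]
vice screw [0.5733 0.3013 0.08  ]
440 190 [0.6486 0.2212 0.0228]
430 200 [0.6411 0.2119 0.0233]
455 300 [0.6847 0.1065 0.0161]
```

The table hole, the table corner and the fence all give the spindle at (0.630, 0.131) with yaw about 0.048. I'll go in low now.

```bash
python3 - <<'E'
from h import *
np.set_printoptions(precision=4,suppress=True)
R=Rj(.048)
move_l([.543,.212,.0535],R,feed=.15); print(sense()['wrist_force'],sense()['position'])
print(move_l([.604,.217,.0535],feed=.12,until_force=12),sense()['position'])
print(move_l([.614,.2455,.0535],feed=.08,until_force=12),sense()['position'],sense()['wrist_force'])
snap('wrist','pics/w4'); snap('side','pics/s4')
print(move_l([.614,.2455,.046],feed=.02,until_force=5),sense()['position'],sense()['wrist_force'],sense()['time_s'])
p=cv2.imread('pics/s4.png'); crop(p,300,140,420,230,6.5,'pics/s4c.png')
E
```

```text
[ 0.5293 -0.9459 -1.2493] [0.5437 0.2126 0.0544]
False [0.6033 0.2171 0.0536]
False [0.6137 0.2462 0.0534] [-0.3566  0.0229 -2.394 ]
True [0.6144 0.2451 0.0499] [-0.44   -0.064   4.7918] 10.6667
```

View pics/s4c.png

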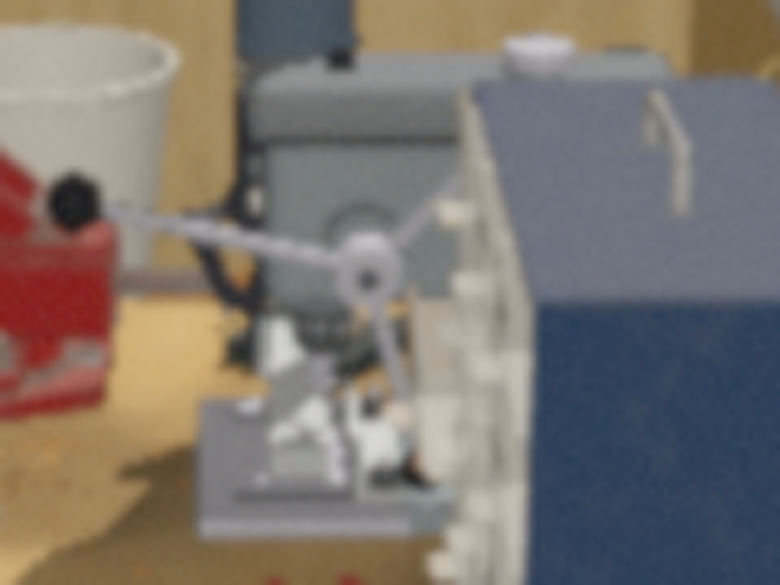

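View pics/w4.png

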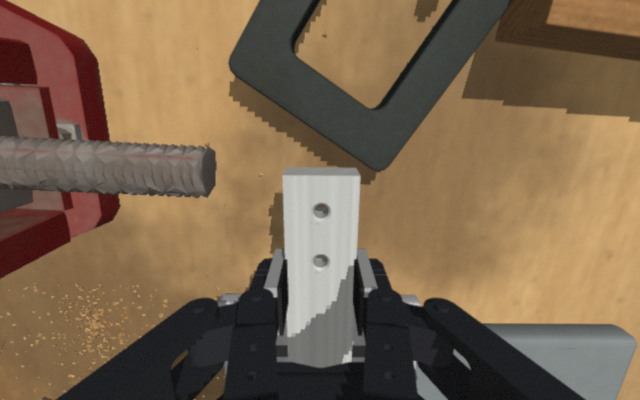

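The bar clears the vice screw (tip at (213,170)) and the C-clamp. Table contact came at TCP z 0.0499, as predicted. Next I'll push gently to the fence.

```bash
python3 - <<'E'
from h import *
np.set_printoptions(precision=4,suppress=True)
z=.0495
print(move_l([.632,.2455,z],feed=.025,until_force=7)); s=sense(); print(s['position'],s['wrist_force'],s['ft_torque'],s['finger_gap'],s['time_s'])
snap('wrist','pics/w5'); snap('side','pics/s5')
p=cv2.imread('pics/s5.png'); crop(p,300,140,420,230,6.5,'pics/s5c.png')
E
```

```text
True
[0.626  0.2457 0.0498] [-1.5975  0.2641  4.6386] [-0.2598  0.172  -0.1014] 0.030040533639776937 11.225
```

View pics/s5c.png

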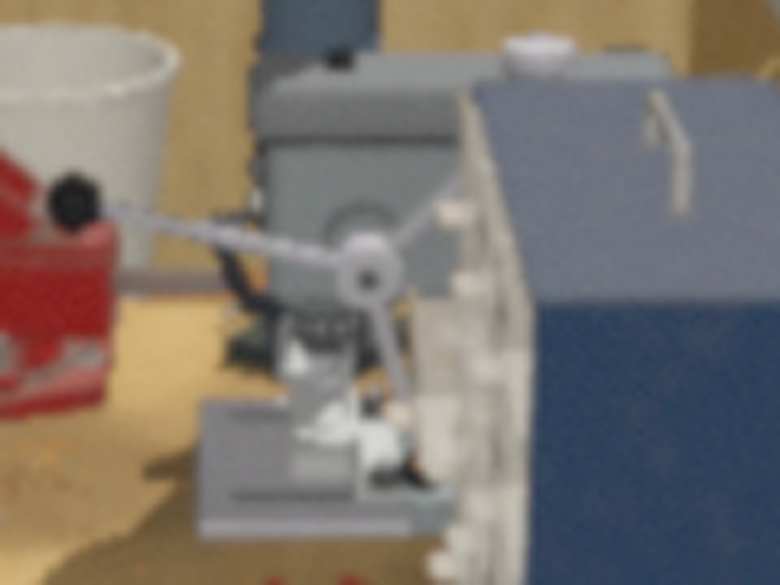

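```bash
python3 - <<'E'
from h import *
np.set_printoptions(precision=4,suppress=True)
z=.0495
print(move_l([.632,.2455,z],feed=.02,until_force=10)); s=sense(); print(s['position'],s['wrist_force'],s['ft_torque'],s['time_s'])
command_gripper(.046); s=sense(); print(s['position'],s['wrist_force'],s['finger_gap'])
move_l([s['position'][0],.2455,.16],feed=.15)
snap('wrist','pics/w6'); snap('side','pics/s6');print(sense()['time_s'])
p=cv2.imread('pics/s6.png'); crop(p,300,140,420,230,6.5,'pics/s6c.png')
E
```

```text
True
[0.6261 0.2457 0.0498] [-2.1731 -1.6127  4.7931] [-0.2146  0.2664 -0.0627] 11.6
[0.6256 0.2455 0.0489] [-0.4458 -0.6464  0.1848] 0.045772356217802596
12.8833
```

View pics/s6c.png

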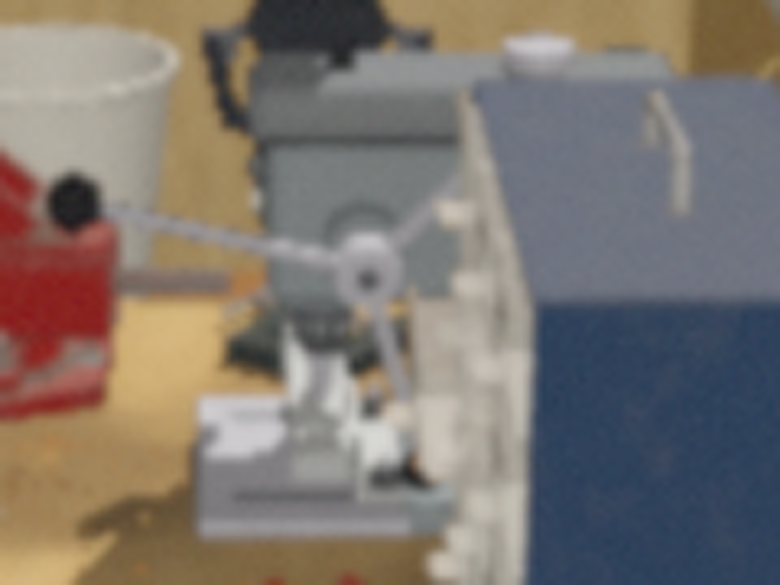

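View pics/w6.png

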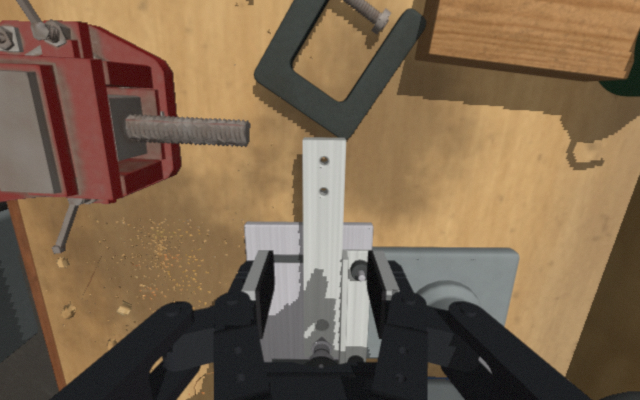

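The bar lies on the table against the fence. The pilot hole shows at about (322,325) with the centre hanging at about (322,348). Zooming in.

```bash
python3 - <<'E'
from h import *
w=cv2.imread('pics/w6.png'); crop(w,235,130,385,380,2.4,'pics/w6b.png'); crop(w,280,295,380,375,8,'pics/w6c.png')
E
```

```text
(no output)
```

View pics/w6b.png

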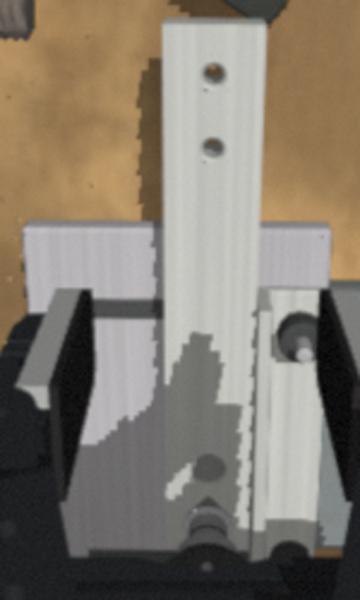

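View pics/w6c.png

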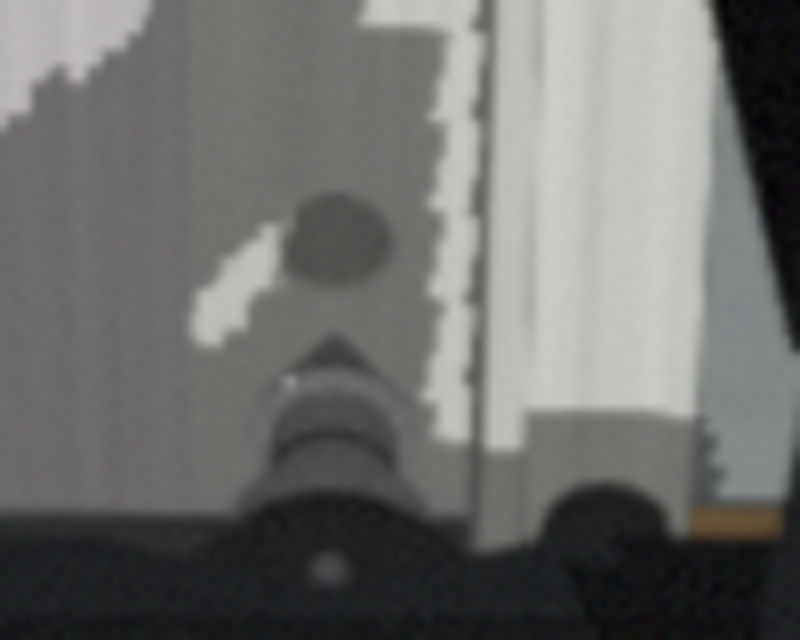

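```bash
python3 - <<'E'
from h import *
np.set_printoptions(precision=4,suppress=True)
cp=camera_params('wrist'); f=np.load('pics/w6.npz'); s={'position':f['pos'],'tcp_rot':f['R']}
C=lambda u,v,z: atz(cp,280+(u-3.5)/8,295+(v-3.5)/8,z,s)
B=lambda u,v,z: atz(cp,235+(u-.7)/2.4,130+(v-.7)/2.4,z,s)
print('hole',C(340,240,.040),'tip',C(335,337,.056))
print('bar end corners',B(163,23,.04),B(266,23,.04),'small holes',B(214,72,.04),B(212,147,.04))
print('table BL',B(331,227,.024),'FL',B(24,228,.024))
print('bar left edge pts',B(163,23,.04),B(163,330,.04),C(190,200,.04))
print('bar right edge', B(266,23,.04),B(258,290,.04))
E
```

```text
hole [0.631  0.1325 0.04  ] tip [0.6305 0.1332 0.056 ]
bar end corners [0.6089 0.2952 0.04  ] [0.6403 0.2967 0.04  ] small holes [0.6252 0.2808 0.04  ] [0.6258 0.2565 0.04  ]
table BL [0.6695 0.2245 0.024 ] FL [0.5604 0.2185 0.024 ]
bar left edge pts [0.6089 0.2952 0.04  ] [0.6119 0.1893 0.04  ] [0.6141 0.1369 0.04  ]
bar right edge [0.6403 0.2967 0.04  ] [0.644  0.2065 0.04  ]
```

The hole and the centre tip agree within 1 mm in plan, and the bar is on the table at the fence. Now the lever.

```bash
python3 - <<'E'
from h import *
np.set_printoptions(precision=4,suppress=True)
move_l([.6256,.2455,.30],feed=.25)
command_gripper(0.0,40)
movep([.49,.20,.32],Rj(.05))
movep([.505,.035,.275],Rj(.05)); s=sense(); print(s['position'],s['finger_gap'],s['time_s'],s['joint_pos'])
snap('side','pics/s7'); snap('wrist','pics/w7')
p=cv2.imread('pics/s7.png'); crop(p,280,110,400,230,5,'pics/s7c.png')
cp=camera_params('wrist'); print(proj(cp,[.5047,.0356,.203],s))
E
```

```text
[0.5058 0.0359 0.2751] -5.8080281025778535e-05 15.45 [ 0.5707  0.2812 -0.8636  1.8655  0.2367  1.1012 -0.3313]
[317.5561 229.3814]
```

View pics/s7c.png

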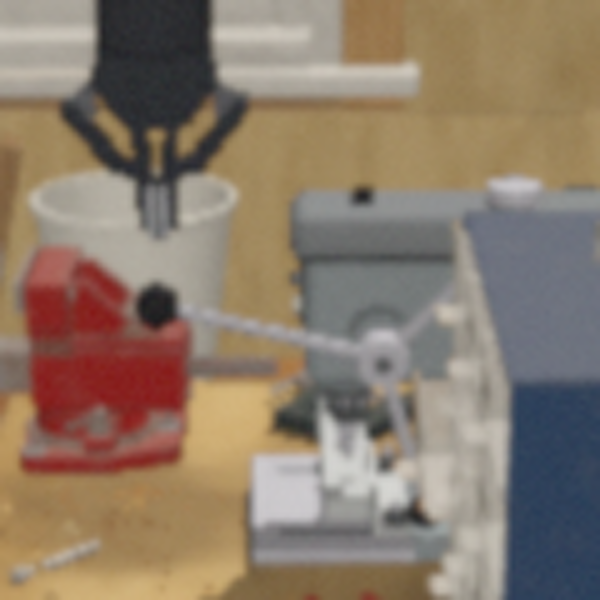

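View pics/w7.png

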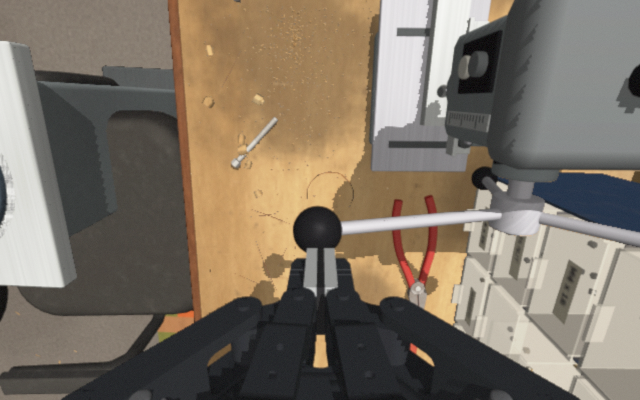

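The shut fingers are over the knob: it is seen at (318,229) and was predicted at (317.6,229.4). Pressing along the arc, watching force.

```bash
cat >> h.py <<'E'
AX=np.array([.630,.132]); YW=.05
def knob(a):
    px=.020-.155*np.cos(.25-a); pz=.165+.155*np.sin(.25-a)
    c,s=np.cos(YW),np.sin(YW)
    return np.array([AX[0]+c*px+s*.09,AX[1]+s*px-c*.09,pz])
E
python3 - <<'E'
from h import *
np.set_printoptions(precision=4,suppress=True)
k=knob(0); print(k)
move_l([k[0],k[1],.252],feed=.08); sleep(.15); f0=sense()['wrist_force']; print('free',f0)
print(move_l([k[0],k[1],.236],feed=.02,until_force=2)); s=sense(); print(s['position'],s['wrist_force']-f0)
off=s['position'][2]-k[2]; print('off',off)
for a in (.1,.2,.3,.36,.42):
    k=knob(a); move_l([k[0],k[1],k[2]+.041],feed=.06); sleep(.1); s=sense()
    print(a,s['position'],s['position'][2]-k[2],s['wrist_force']-f0,s['time_s'])
snap('side','pics/s8'); snap('wrist','pics/w8'); 
p=cv2.imread('pics/s8.png'); crop(p,280,110,400,230,5,'pics/s8c.png')
np.save('f0.npy',f0)
E
```

```text
[0.5045 0.0356 0.2033]
free [ 0.41    0.919  -0.3156]
False
[0.5046 0.0356 0.2361] [-0.7143 -1.0514  2.0064]
off 0.03273574150475228
0.1 [0.5013 0.0354 0.2291] 0.040937325565551824 [-0.5916 -0.3949  0.8644] 17.4667
0.2 [0.4997 0.0354 0.2137] 0.04093263215646181 [-0.6033 -1.9381  0.2871] 17.975
0.3 [0.4997 0.0353 0.1982] 0.040913988935137785 [-1.7759  0.261   1.5473] 18.4833
0.36 [0.5006 0.0354 0.1889] 0.04096364660567295 [-0.4516 -1.1098  1.7829] 18.8917
0.42 [0.5019 0.0355 0.1797] 0.040934821935733834 [-1.1215 -1.3059  2.0478] 19.3
```

View pics/s8c.png

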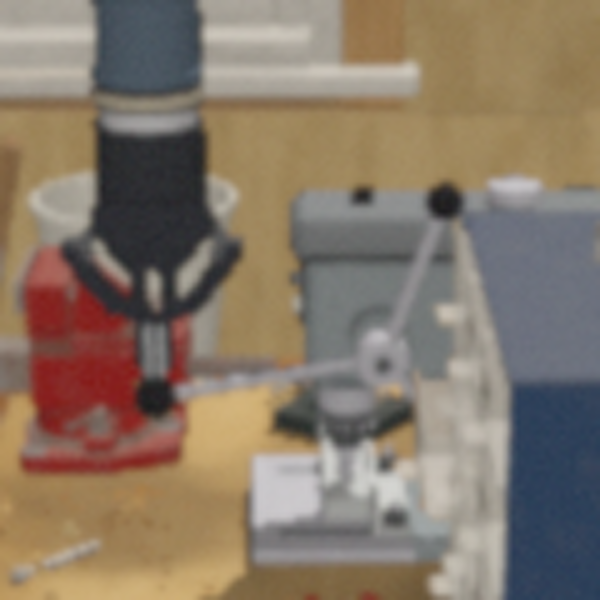

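View pics/w8.png

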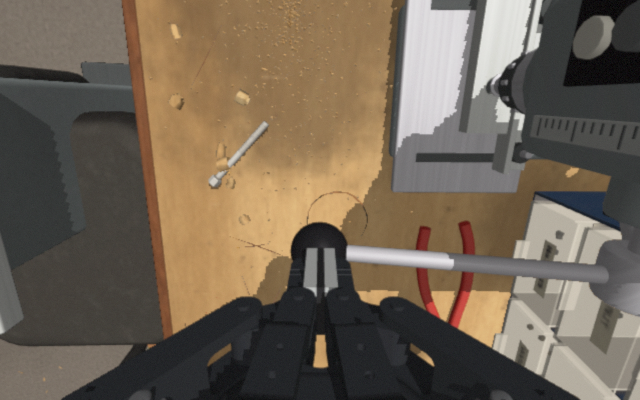

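The lever follows: knob at crop (155,397) in the side view, chuck coming down over the bar. I'll check the real angle against the projections, then go on.

```bash
python3 - <<'E'
from h import *
np.set_printoptions(precision=4,suppress=True)
cp=camera_params('side')
for a in (0,.36,.40,.42,.44,.48): 
    u,v=proj(cp,knob(a)); print(a,(u-280)*5+2,(v-110)*5+2)
f0=np.load('f0.npy')
for a in (.48,.54,.58,.62,.65):
    k=knob(a); move_l([k[0],k[1],k[2]+.041],feed=.06); F=[]
    for i in range(6): sleep(.05); F.append(sense()['wrist_force']-f0)
    s=sense(); print(a,s['position'],np.mean(F,0),s['time_s'])
snap('side','pics/s9'); snap('wrist','pics/w9'); 
p=cv2.imread('pics/s9.png'); crop(p,280,110,400,230,5,'pics/s9c.png')
for a in (.6,.62,.65,.68,.7): 
    u,v=proj(cp,knob(a)); print(a,(u-280)*5+2,(v-110)*5+2)
E
```

```text
0 155.39823766359672 303.41982733594216
0.36 151.76849387122002 381.6642081596127
0.4 153.19618712959323 390.19995924520003
0.42 154.04385379159788 394.43830743574665
0.44 154.9800411150103 398.6548216242663
0.48 157.11571062909042 407.01599366165266
0.48 [0.5037 0.0356 0.1707] [-0.8357 -0.7647  2.202 ] 20.0083
0.54 [0.5062 0.0357 0.1618] [-0.6211 -0.3887  2.4688] 20.6167
0.58 [0.5081 0.0359 0.1559] [-0.6207 -0.5941  3.2186] 21.1667
0.62 [0.5101 0.036  0.15  ] [-0.7165 -0.1936  4.1026] 21.7167
0.65 [0.5117 0.036  0.1457] [-1.6903  0.027   3.9498] 22.2667
0.6 165.58281563473923 431.41326447372785
0.62 167.28691790872273 435.3636129448315
0.65 169.99580025770155 441.219335399078
0.68 172.88538971607392 446.9870762521398
0.7 174.91069571345616 450.7810545366679
```

View pics/s9c.png

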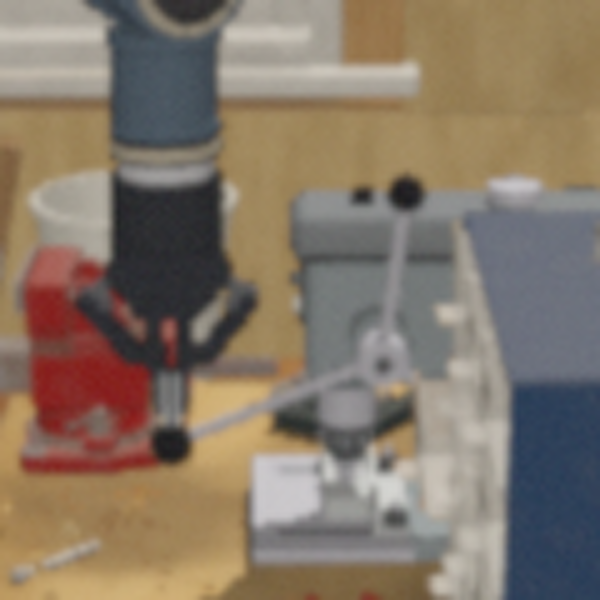

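View pics/w9.png

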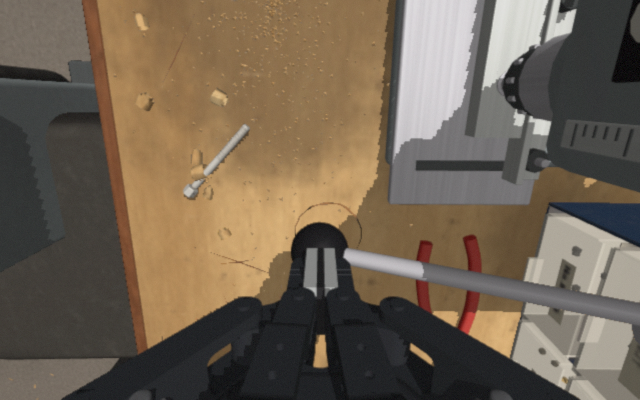

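Knob at crop (171,444), against a prediction of about 443 for 0.65. The force slope rises from about 0.54, so the cone is seated there. Now to 0.67 and check.

```bash
python3 - <<'E'
from h import *
np.set_printoptions(precision=4,suppress=True)
f0=np.load('f0.npy')
k=knob(.67); move_l([k[0],k[1],k[2]+.041],feed=.06); F=[]
for i in range(10): sleep(.05); F.append(sense()['wrist_force']-f0)
s=sense(); print(s['position']-k,np.mean(F,0),s['time_s'])
snap('side','pics/s10'); snap('wrist','pics/w10'); snap('top','pics/t10')
p=cv2.imread('pics/s10.png'); crop(p,325,180,375,225,14,'pics/s10c.png')
p=cv2.imread('pics/t10.png'); crop(p,190,110,310,230,5,'pics/t10c.png')
E
```

```text
[-0.0002 -0.      0.0409] [-2.8128  0.1398  3.823 ] 23.1167
```

View pics/s10c.png

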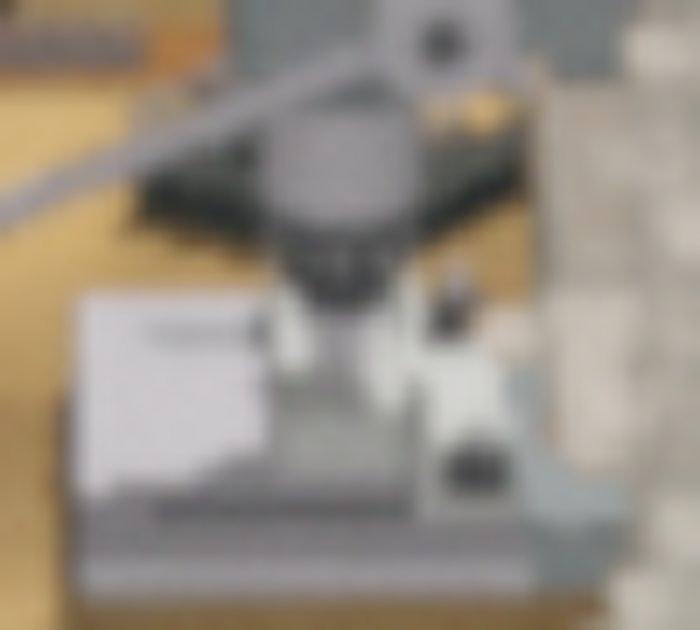

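View pics/t10c.png

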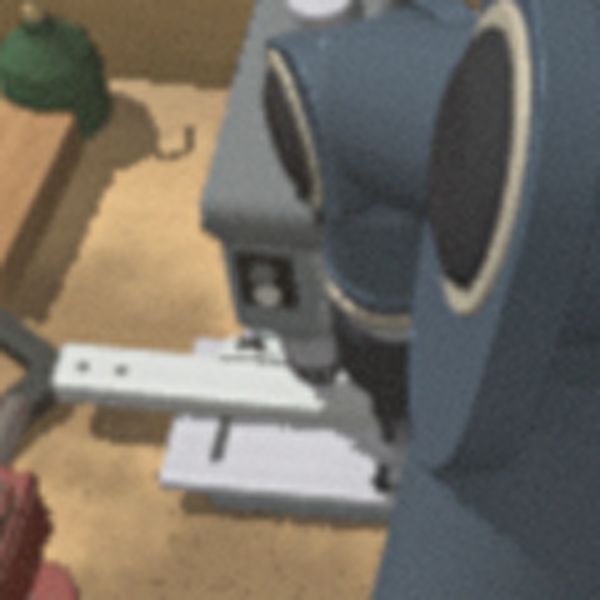

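```bash
python3 - <<'E'
from h import *
np.set_printoptions(precision=2,suppress=True)
cp=camera_params('side'); k=14
for n,X in [('chuck bottom q.030',[.630,.132,.052]),('q.027',[.630,.132,.055]),('q.033',[.630,.132,.049]),('bar top at hole',[.630,.132,.04]),('bar right end top mid',[.632,.097,.04]),('bar right end bottom',[.632,.097,.024]),('knob.67',knob(.67)),('knob.70',knob(.70))]:
    u,v=proj(cp,X); print(n,(u-325)*k+6,(v-180)*k+6, u,v)
p=cv2.imread('pics/s10.png'); crop(p,295,165,395,225,8,'pics/s10d.png')
w=cv2.imread('pics/w10.png'); crop(w,440,20,640,170,4,'pics/w10c.png')
E
```

```text
chuck bottom q.030 333.9633849914212 312.341850524848 348.4259560708158 201.88156075177486
q.027 334.02428262814624 301.6068263029003 348.43030590201045 201.11477330735002
q.033 333.9025701146403 323.06228583887383 348.42161215104574 202.64730613134813
bar top at hole 333.72062036033924 355.13635512350004 348.40861574002423 204.93831108025
bar right end top mid 340.5119723858634 407.4056733812055 348.89371231327596 208.67183381294325
bar right end bottom 340.1590189903294 465.03281133879716 348.8685013564521 212.78805795277123
knob.67 -148.27356653430684 266.6087714384423 313.9804595332638 198.61491224560302
knob.70 -139.85005200232274 282.58695270267015 314.58213914269123 199.75621090733358
```

View pics/s10d.png

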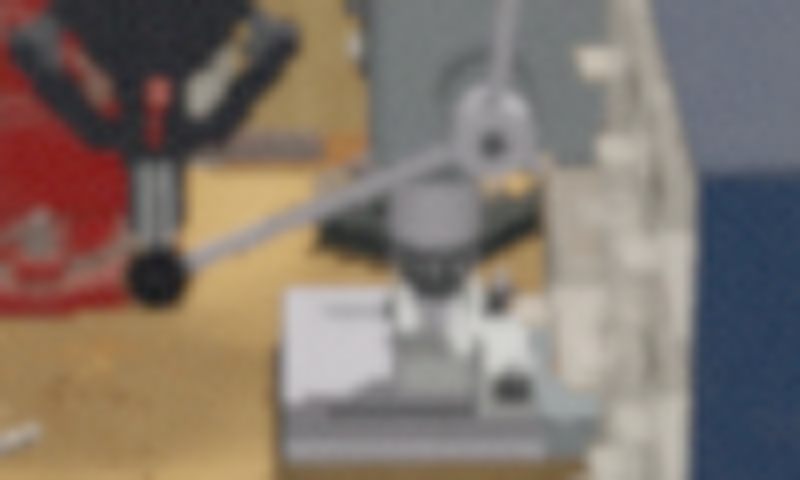

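View pics/w10c.png

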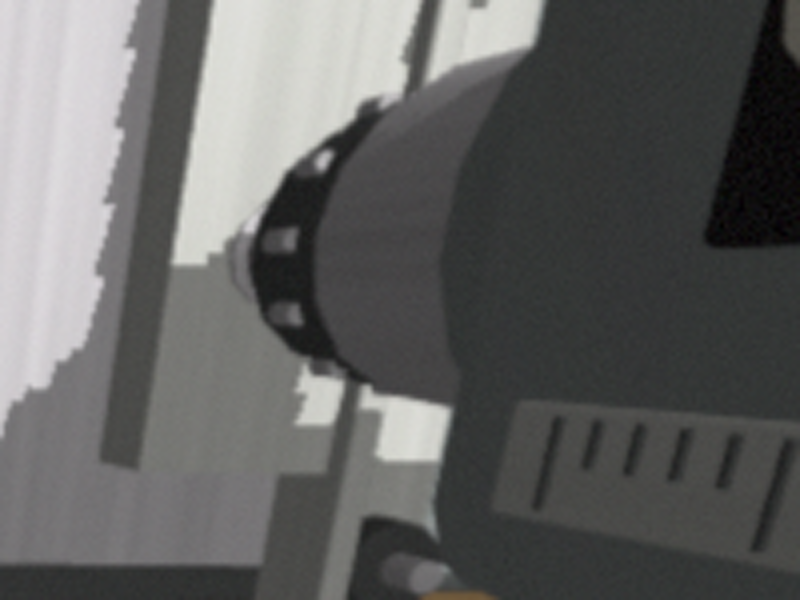

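The force rose smoothly through 0.36–0.54, so the cone didn't land on the top face. It then stiffened from about 0.54, so it went into the hole. The knob sits within about half a pixel of the 0.67 pose, and the bar is released, flat and at the fence. Handing in while holding.

```bash
python3 - <<'E'
from h import *
s=sense(); print(s['position'],s['wrist_force']-np.load('f0.npy'),s['time_s']); finish_job()
E
```

```text
[0.51291373 0.03602047 0.1427213 ] [-2.81856656 -0.36264288  3.45953439] 23.2667
the job is handed in; nothing more can be done
```

The bar is lying flat on the drill table against the fence and let go. The shut fingers are holding the feed lever down at about 0.67–0.68 rad. That puts the sprung centre about 6 mm back into its holder. I handed the job in at 23.3 s with the lever still held.

- **Bar position:** after release, the pilot hole and the centre's point were within 1 mm of each other. The bar's yaw measured about 0.01 rad off the fence, so there may be a gap of about 1 mm at the hole end. I left that for the cone to centre.
- **Cone in the hole:** force at the knob rose smoothly from 0.36 to 0.54 rad and stiffened after that, as it should for a cone seating in the hole. It was about 4.6 N when I finished. The knob's place in the side view matched the 0.67 pose to within about a pixel.
- **Not confirmed:** I could not make out the dark ring on the shank in any picture. The half-way depth therefore rests on the lever angle and the force.
- **Failed check:** the stop-on-contact move at the knob did not trigger, so contact was judged from the pictures and the forces afterwards.
- **Other things:** the arm was not sent near the other things on the bench. I made no before-and-after check of where they lie.

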